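Set the capped specimen pots in their holders, largest first

TASK

Stand each of the three capped specimen pots in the round orange holder of its own size: large pot in the large holder, medium in the medium, small in the small. Do them in testing order, the largest pot first, then the medium, the smallest last, and set each one down gently and upright, flat on the floor of its holder. Leave the two open cups standing where they are.

Things in the scene. Friction and masses are not known exactly. Their poses are not given: they have to be found in the camera images.
- pot_large: the large capped specimen pot, loose, standing upright: a round whitish plastic pot with a paper band and a flat white ribbed screw cap, 62 mm across the cap (body 2 mm less), 72 mm tall, the cap being the top 16 mm. Origin at the centre of its underside, z up; it is round, so yaw does not matter.
- pot_medium: the medium capped specimen pot, loose, standing upright: a round whitish plastic pot with a paper band and a flat white ribbed screw cap, 46 mm across the cap (body 2 mm less), 60 mm tall, the cap being the top 16 mm. Origin at the centre of its underside, z up; it is round, so yaw does not matter.
- pot_small: the small capped specimen pot, loose, standing upright: a round whitish plastic pot with a paper band and a flat white ribbed screw cap, 30 mm across the cap (body 2 mm less), 48 mm tall, the cap being the top 16 mm. Origin at the centre of its underside, z up; it is round, so yaw does not matter.
- holder_large: the large holder, fixed to the table: a low round orange dish, 88 mm outside, 16 mm high, with a well 78 mm across whose floor lies 6 mm above the table (rim 10 mm above the floor, 5 mm thick). It takes the large pot (62 mm) with 8 mm to spare all round. Origin at the centre of its underside (table level), z up.
- holder_medium: the medium holder, fixed to the table: a low round orange dish, 72 mm outside, 16 mm high, with a well 62 mm across whose floor lies 6 mm above the table (rim 10 mm above the floor, 5 mm thick). It takes the medium pot (46 mm) with 8 mm to spare all round. Origin at the centre of its underside (table level), z up.
- holder_small: the small holder, fixed to the table: a low round orange dish, 56 mm outside, 16 mm high, with a well 46 mm across whose floor lies 6 mm above the table (rim 10 mm above the floor, 5 mm thick). It takes the small pot (30 mm) with 8 mm to spare all round. Origin at the centre of its underside (table level), z up.
- cup_wide: an empty open white plastic cup without cap, 60 mm across the mouth, 50 mm tall, 50 g, loose, standing upright; not to be moved. Origin at the centre of its underside.
- cup_narrow: an empty open white plastic cup without cap, 44 mm across the mouth, 45 mm tall, 50 g, loose, standing upright; not to be moved. Origin at the centre of its underside.
There are look-alikes about, which are no part of the job. What is shaped like the holder_small but red is not meant.

How it is judged:
On the way, in this order (a step that is already met when the one before it is completed fails the run):
1. the large pot stands in the large holder, let go (horizontal distance between pot_large and holder_large below 0.01 m and z of pot_large in the frame of holder_large between 0.003 and 0.009 m and angle between pot_large's own z axis and vertical below 0.1 rad and linear speed of pot_large below 0.02 m/s and contact force between the fingers and pot_large below 0.05 N), for 0.2 s.
2. the medium pot stands in the medium holder, let go (horizontal distance between pot_medium and holder_medium below 0.01 m and z of pot_medium in the frame of holder_medium between 0.003 and 0.009 m and angle between pot_medium's own z axis and vertical below 0.1 rad and linear speed of pot_medium below 0.02 m/s and contact force between the fingers and pot_medium below 0.05 N), for 0.2 s.
3. the small pot stands in the small holder, let go (horizontal distance between pot_small and holder_small below 0.01 m and z of pot_small in the frame of holder_small between 0.003 and 0.009 m and angle between pot_small's own z axis and vertical below 0.1 rad and linear speed of pot_small below 0.02 m/s and contact force between the fingers and pot_small below 0.05 N), for 0.2 s.
At the end, for the whole second after the job is handed in: Each capped pot stands released, at rest and upright (within 0.1 rad) on the floor of the holder of its own size (underside 3 to 9 mm above the table, centre within 10 mm of the holder's centre), and both open cups are within 20 mm of where they stood at the start (all of step 1 and all of step 2 and all of step 3 and distance of each of cup_wide, cup_narrow from where it was at the start of the episode below 0.02 m); the robot touches nothing.
It fails at once if a pot is tipped over (leans more than 40 degrees) (angle between any of pot_large, pot_medium, pot_small's own z axis and vertical above 0.7 rad).
It fails at once if a pot is dropped (falls freely faster than 0.6 m/s, about 20 mm) ((linear speed of pot_large above 0.6 m/s and contact force between the fingers and pot_large below 0.05 N) or (linear speed of pot_medium above 0.6 m/s and contact force between the fingers and pot_medium below 0.05 N) or (linear speed of pot_small above 0.6 m/s and contact force between the fingers and pot_small below 0.05 N)).
It fails at once if an open cup is moved more than 20 mm (distance of any of cup_wide, cup_narrow from where it was at the start of the episode above 0.02 m).
It also fails if it takes over 96 s, if anything falls off the work surface, if the arm or the gripper's body presses on something with over 40 N, if the wrist force passes 120 N, or if a joint passes its speed limit or range.

ROBOT

A 6-joint arm with a two-finger parallel gripper is mounted at the origin on the work surface. World frame = base frame: x ahead of the robot, y to its left, z up, the work surface at z = 0. Lengths are in m, angles in rad, forces in N, time in s.
With the tool pointing down it reaches from about 0.375 to 0.9 m from the base axis. Payload 3.1 kg.
Tool frame: the origin (TCP) lies where the fingers leave the gripper's body, on its centre line; the fingertips stand 73 mm ahead of it and the grasp point (between the pads) lies 54 mm ahead of it; z points along the fingers, y is the line along which they close (so a half turn about z gives the same grasp; the last joint's range is limited). The gripper opens to 85 mm and grips with 20 to 120 N. Pads are 22 mm wide; open, the fingers measure 114 mm over their backs; the gripper's body (76 mm by 85 mm) begins 54 mm behind the grasp point. The pads swing forward as they close: fully open they stand 13 mm farther back than shut.
Start: joints at [1.147, 0.527, 1.433, -0, 1.181, -0.178], TCP at [0.151, 0.606, 0.304] pointing down, gripper open.
Joint ranges: [-3.08, 3.08], [-0.75, 2.2], [0.22, 2.44], [-1.43, 4.57], [0, 2.65], [-2.85, 2.85]. Speed limits (rad/s): [2.79, 2.79, 3.14, 3.14, 3.14, 3.14].

INTERFACE

Orientations are given as a unit quaternion [x, y, z, w].
In Python, from station import manip gives the robot as it stands.
- The arm moves only by the shell command python3 -m crank 'ROWS' [FORCE]. ROWS is JSON, a list of rows, each an object with "dp": the shift along the tool's x, y, z normalised to -1 to 1, where 1 is 50 cm, a list of three; "delta_rot": the turn, a rotation vector about the tool's x, y, z normalised to -1 to 1, where 1 is 2 pi rad, a list of three; "fingers": the opening, from -1 (shut) to 1 (fully open). A call has 1 to 12 rows; each row shifts and turns the commanded pose from where the row before left it, along the tool's axes as they then stand; what a row does not reach is not made up. A row lasts 1/12 s, in which the tool goes at most 41.7 mm and 7.16 degrees, less where a joint would pass 70% of its speed; a pose out of reach is approached as far as the arm can. A call with a number of a shift or a turn outside -1 to 1 is refused whole. A call with a gripper value outside its range is refused whole. The fingers move at their own pace and stop on an object; FORCE is the grip in N (left out, the last holds). Time passes only in rows, so rows that do not move let the fingers close. It gives the time, the measured TCP pose, the force, the opening and the grip force at its end, in the units of the state.
- manip.sense(): the state, without advancing time (a new reading comes with each control period).
- manip.snapshot(name): name is "scene" or "top" or "wrist"; returns (picture, depth): 400x640x3 uint8, red, green, blue; 400x640 float32, m along the optical axis (not along the pixel's ray), 0 where there is no reading.
- manip.camera_model(name): a dict with "fx", "fy", "cx", "cy" (pixels), "k1" (the pictures are not rectified: a ray, as slopes to the right and down, at radius r is drawn at 1 + k1 r^2 times it, then the intrinsics apply), "origin" and "attitude" of the camera in the world. Camera axes: x right, y up, looking along -z (the intrinsics and any distortion apply to the point x, -y, -z); pixel columns grow to the right and rows downward; lengths in m; the calibration is good to about 2 mm. A picture is of the moment at which its call begins: read the wrist's pose just before it. camera_model takes no time and is no camera call; for the wrist camera it gives the pose at the moment of the call.
- manip.sign_off(): hands the job in; it is judged then, once.
The state is a dict: "t": time; "q": joint angles; "qd": joint speeds; "tau": joint torques, N m; "tcp_pos": TCP position; "tool_rot": TCP orientation; "force": force on the tool from outside, world axes, zero at the start; "ft_torque": the same for the moment, N m; "finger_gap": opening from 0.0 (shut) to 1.0 (fully open); "gripper_force": force on a finger pad.
Only numpy, scipy, OpenCV 4.12 (cv2) and the standard library are available. Lean on these libraries where they do the work, as an engineer would, in place of code of your own. Each camera call takes 0.05 s, during which the arm holds its last target. There are 200 camera calls.

## Working session

There is one attempt and no reset: what is moved stays moved. The work goes in short steps, Python scripts to look and compute and a shell command to move; the robot and the scene stay as the last step left them, time stands still between calls to the robot, and variables do not carry over. Pictures are saved under pics/ and viewed, at most 14 in all, crops included, and the job is handed in when it is done.

```bash
mkdir -p pics; ls; cat > h.py <<'E'
import numpy as np,cv2
from station import manip
from scipy.spatial.transform import Rotation as R
def snap(n,f=None):
    c=manip.camera_model(n); p,d=manip.snapshot(n)
    if f: cv2.imwrite('pics/'+f,cv2.cvtColor(p,cv2.COLOR_RGB2BGR))
    return c,p,d
def rays(c,uv):
    uv=np.atleast_2d(np.array(uv,float))
    K=np.array([[c['fx'],0,c['cx']],[0,c['fy'],c['cy']],[0,0,1.]])
    n=cv2.undistortPointsIter(uv.reshape(-1,1,2),K,np.array([c['k1'],0,0,0,0.]),None,None,(3,50,1e-10)).reshape(-1,2)
    A=np.array(c['attitude'],float)
    A=A if A.shape==(3,3) else R.from_quat(A).as_matrix()
    return np.c_[n[:,0],-n[:,1],-np.ones(len(n))]@A.T
def onplane(c,uv,z):
    r=rays(c,uv); o=np.array(c['origin'])
    return o+r*((z-o[2])/r[:,2])[:,None]
E
python3 - <<'E'
from h import *
for n in('top','scene'):
    c,p,d=snap(n,n+'1.png'); print(n,c)
    
s=manip.sense();print(s)
E
```

```text
pics
top {'fx': 519.2507057934079, 'fy': 519.2507057934079, 'cx': 314.68934816156457, 'cy': 202.37368736954772, 'k1': -0.16137979283114479, 'origin': array([0.45528227, 0.03176474, 1.2640713 ]), 'attitude': array([-0.02060578,  0.0116201 ,  0.71482318, -0.698905  ])}
scene {'fx': 481.36840518781145, 'fy': 481.36840518781145, 'cx': 315.50839270767483, 'cy': 194.37272505329054, 'k1': -0.13568138651428235, 'origin': array([0.91755961, 0.76050291, 0.77178642]), 'attitude': array([0.10474516, 0.39534932, 0.88813426, 0.20963041])}
{'t': 0.1, 'q': array([ 1.14748166e+00,  5.28366443e-01,  1.43380786e+00,  2.54666625e-05,
        1.18136986e+00, -1.78504225e-01]), 'qd': array([ 0.00052143, -0.00123424, -0.00215216,  0.00050957, -0.00046265,
       -0.00136526]), 'tau': array([-4.88558871e-04, -4.43304241e+01, -1.78586161e+01, -2.53620728e-04,
        3.83047824e-03,  1.41144142e-05]), 'tcp_pos': array([0.15123805, 0.60589853, 0.30302476]), 'tool_rot': array([ 1.22104533e-01,  9.92516766e-01, -9.28417563e-04, -3.00447816e-04]), 'force': array([-0.68835627,  0.06641624,  0.72491168]), 'ft_torque': array([-0.05854274,  0.04247296, -0.01446105]), 'gripper_force': 0.0, 'finger_gap': 1.000634745459064}
```

View pics/top1.png

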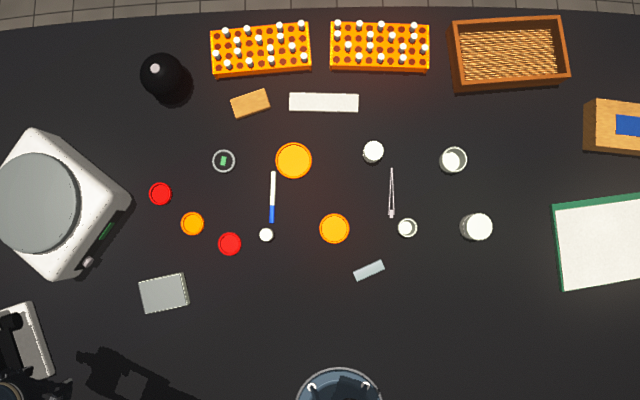

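View pics/scene1.png

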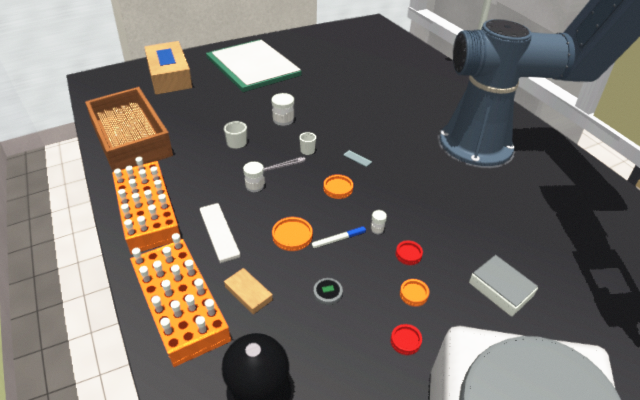

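Top view candidates:
- **Large pot:** (477,227). Could be confused with the wide cup, open, at (453,160).
- **Medium pot:** (373,151). Could be confused with the narrow cup, open, at (407,228).
- **Small pot:** (266,235).
- **Orange holders:** large (293,160), medium (334,228), small (192,223).
- **Red decoys:** (160,193) and (229,244).

The closed white discs are the pots. Next I'll measure them and check one crop.

```bash
python3 - <<'E'
from h import *
c,p,d=snap('top')
hsv=cv2.cvtColor(p,cv2.COLOR_RGB2HSV)
vv,uu=np.mgrid[:400,:640]
uv=np.c_[uu.ravel(),vv.ravel()].astype(float)
P=(np.array(c['origin'])+rays(c,uv)*d.ravel()[:,None]).reshape(400,640,3)
print('table z',np.median(P[250:300,250:330,2]))
def fit(name,u,v,z,zt,dia,col):
    m=np.zeros((400,640),np.uint8); r=26
    w=(slice(v-r,v+r),slice(u-r,u+r))
    if col=='o': mm=(hsv[...,0]>8)&(hsv[...,0]<28)&(hsv[...,1]>150)&(hsv[...,2]>120)
    else: mm=(P[...,2]>z-zt)&(hsv[...,1]<60)&(hsv[...,2]>90)
    m[w]=mm[w]
    cs,_=cv2.findContours(m,0,1); k=max(cs,key=cv2.contourArea)
    q=onplane(c,k.reshape(-1,2),z)[:,:2].astype(np.float32)
    (x,y),rad=cv2.minEnclosingCircle(q)
    print(name,np.round([x,y,2*rad],4),'dia',dia,'zmax',P[w][m[w]>0][:,2].max().round(3), 'r',np.hypot(x,y).round(3),'holder m',np.round(q.mean(0),4))
fit('potL',477,227,.072,.012,.062,'w')
fit('potM',373,151,.060,.012,.046,'w')
fit('potS',266,235,.048,.012,.030,'w')
fit('cupW',453,160,.050,.012,.060,'w')
fit('cupN',407,228,.045,.012,.044,'w')
fit('holL',293,160,.016,0,.088,'o')
fit('holM',334,228,.016,0,.072,'o')
fit('holS',192,223,.016,0,.056,'o')
cv2.imwrite('pics/crop.png',cv2.cvtColor(cv2.resize(p[125:260,140:500],None,fx=2.2,fy=2.2,interpolation=2),cv2.COLOR_RGB2BGR))
cw=manip.camera_model('wrist');s=manip.sense()
Rt=R.from_quat(s['tool_rot']);print(Rt.as_matrix().round(3)); print('cam in tool',Rt.inv().apply(cw['origin']-s['tcp_pos']), (Rt.inv()*R.from_quat(cw['attitude'])).as_matrix().round(2),cw['fx'])
E
```

```text
table z -0.00034378882806340716
potL [ 0.4472 -0.3333  0.0656] dia 0.062 zmax 0.078 r 0.558 holder m [ 0.4454 -0.3328]
potM [ 0.6291 -0.0932  0.0485] dia 0.046 zmax 1.264 r 0.636 holder m [ 0.629 -0.093]
potS [0.439  0.1632 0.0319] dia 0.03 zmax 1.264 r 0.468 holder m [0.4385 0.1634]
cupW [ 0.6056 -0.2861  0.0611] dia 0.06 zmax 1.264 r 0.67 holder m [ 0.6061 -0.2859]
cupN [ 0.4469 -0.1701  0.0446] dia 0.044 zmax 1.264 r 0.478 holder m [ 0.447  -0.1703]
holL [0.6162 0.0972 0.0898] dia 0.088 zmax 1.264 r 0.624 holder m [0.616  0.0968]
holM [0.4494 0.0028 0.0733] dia 0.072 zmax 0.023 r 0.449 holder m [0.4493 0.0027]
holS [0.4677 0.3472 0.0601] dia 0.056 zmax 1.264 r 0.582 holder m [0.4685 0.347 ]
[[-0.97   0.242 -0.001]
 [ 0.242  0.97  -0.002]
 [ 0.    -0.002 -1.   ]]
cam in tool [ 0.06826822 -0.0007158  -0.0707641 ] [[-0.    0.96  0.27]
 [ 1.    0.    0.  ]
 [ 0.    0.27 -0.96]] 288.2429849320848
```

View pics/crop.png

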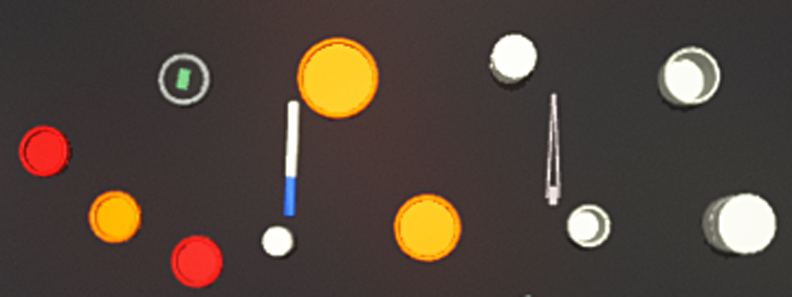

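The crop shows three closed white caps: small (278,240), medium (514,58) and large (747,223). The cups are open at (690,75) and (588,226), and the orange holders are distinct from the red ones. Next: align the tool and set out.

```bash
python3 -m crank '[{"dp":[0,0,0],"delta_rot":[0,0,-0.0195],"fingers":1},{"dp":[0,0,0],"delta_rot":[0,0,-0.0195],"fingers":1},{"dp":[0,0,0],"delta_rot":[0,0,0],"fingers":1}]' 40
python3 -m crank '[{"dp":[-0.05,-0.051,0],"delta_rot":[0,0,0],"fingers":1},{"dp":[-0.05,-0.051,0],"delta_rot":[0,0,0],"fingers":1},{"dp":[-0.05,-0.051,0],"delta_rot":[0,0,0],"fingers":1},{"dp":[-0.05,-0.051,0],"delta_rot":[0,0,0],"fingers":1},{"dp":[-0.05,-0.051,0],"delta_rot":[0,0,0],"fingers":1},{"dp":[-0.05,-0.051,0],"delta_rot":[0,0,0],"fingers":1},{"dp":[-0.05,-0.051,0],"delta_rot":[0,0,0],"fingers":1},{"dp":[-0.05,-0.051,0],"delta_rot":[0,0,0],"fingers":1},{"dp":[-0.05,-0.051,0],"delta_rot":[0,0,0],"fingers":1},{"dp":[-0.05,-0.051,0],"delta_rot":[0,0,0],"fingers":1},{"dp":[-0.05,-0.051,0],"delta_rot":[0,0,0],"fingers":1},{"dp":[-0.05,-0.051,0],"delta_rot":[0,0,0],"fingers":1}]'
```

```text
t: 0.4
tcp_pos: [0.1513, 0.6062, 0.3035]
tool_rot: [-0.001, 1.0, -0.0, -0.0]
force: [0.4, -0.6, -0.1]
finger_gap: 1.003
gripper_force: 0.0
t: 1.4
tcp_pos: [0.4524, 0.2989, 0.3039]
tool_rot: [0.002, 1.0, 0.0, -0.0]
force: [-0.1, 1.3, -0.7]
finger_gap: 1.001
gripper_force: 0.0
```

```bash
python3 -m crank '[{"dp":[0,-0.07,0],"delta_rot":[0,0,0],"fingers":1},{"dp":[0,-0.07,0],"delta_rot":[0,0,0],"fingers":1},{"dp":[0,-0.07,0],"delta_rot":[0,0,0],"fingers":1},{"dp":[0,-0.07,0],"delta_rot":[0,0,0],"fingers":1},{"dp":[0,-0.07,0],"delta_rot":[0,0,0],"fingers":1},{"dp":[0,-0.07,0],"delta_rot":[0,0,0],"fingers":1},{"dp":[0,-0.07,0],"delta_rot":[0,0,0],"fingers":1},{"dp":[0,-0.07,0],"delta_rot":[0,0,0],"fingers":1},{"dp":[0,-0.07,0],"delta_rot":[0,0,0],"fingers":1}]'
python3 -m crank '[{"dp":[0,-0.07,0],"delta_rot":[0,0,0],"fingers":1},{"dp":[0,-0.07,0],"delta_rot":[0,0,0],"fingers":1},{"dp":[0,-0.07,0],"delta_rot":[0,0,0],"fingers":1},{"dp":[0,-0.07,0],"delta_rot":[0,0,0],"fingers":1},{"dp":[0,-0.07,0],"delta_rot":[0,0,0],"fingers":1},{"dp":[0,-0.07,0],"delta_rot":[0,0,0],"fingers":1},{"dp":[0,-0.07,0],"delta_rot":[0,0,0],"fingers":1},{"dp":[0,-0.07,0],"delta_rot":[0,0,0],"fingers":1},{"dp":[0,-0.07,0],"delta_rot":[0,0,0],"fingers":1},{"dp":[0,0,0.05],"delta_rot":[0,0,0],"fingers":1},{"dp":[0,0,0.05],"delta_rot":[0,0,0],"fingers":1},{"dp":[0,0,0],"delta_rot":[0,0,0],"fingers":1}]'
python3 - <<'E'
from h import *
snap('wrist','w1.png')
E
```

```text
t: 2.15
tcp_pos: [0.4512, -0.0162, 0.304]
tool_rot: [0.002, 1.0, -0.0, 0.0]
force: [0.7, 0.4, 0.8]
finger_gap: 1.002
gripper_force: 0.0
t: 3.15
tcp_pos: [0.4495, -0.3285, 0.2496]
tool_rot: [0.002, 1.0, 0.004, -0.003]
force: [-0.3, 1.1, -1.2]
finger_gap: 1.002
gripper_force: 0.0
```

View pics/w1.png

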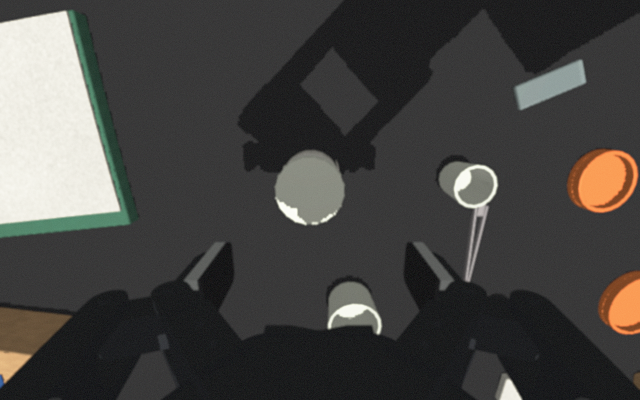

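The wrist view shows the large pot's cap at about (311,190), shaded by the arm. The narrow cup is at (475,186) and the wide cup at (355,320), both clear of the fingers. Next I'll measure the cap by depth.

```bash
cat >> h.py <<'E'
def wfit(zt,xy0,rad,orange=False,tol=.008):
    "fit circle of top at height zt near xy0 using wrist depth; print the move to centre (tool units)"
    s=manip.sense(); c,p,d=snap('wrist')
    vv,uu=np.mgrid[:400,:640]; uv=np.c_[uu.ravel(),vv.ravel()].astype(float)
    P=(np.array(c['origin'])+rays(c,uv)*d.ravel()[:,None]).reshape(400,640,3)
    near=np.hypot(P[...,0]-xy0[0],P[...,1]-xy0[1])<rad*1.5
    if orange:
        h=cv2.cvtColor(p,cv2.COLOR_RGB2HSV); m=near&(h[...,0]<28)&(h[...,0]>5)&(h[...,1]>120)&(d>0)
    else: m=near&(abs(P[...,2]-zt)<tol)&(d>0)
    m=cv2.morphologyEx(m.astype(np.uint8),cv2.MORPH_OPEN,np.ones((3,3)))
    k=max(cv2.findContours(m,0,1)[0],key=cv2.contourArea).reshape(-1,2)
    q=onplane(c,k,zt)[:,:2].astype(np.float32)
    (x,y),r=cv2.minEnclosingCircle(q); (ex,ey),ax,_=cv2.fitEllipse(q)
    print('centre',np.round([x,y],4),'ell',np.round([ex,ey],4),np.round(ax,4),'dia',round(2*r,4),'want',2*rad,'z med',np.median(P[...,2][m>0]).round(4))
    dw=np.array([ex,ey,0])-[*s['tcp_pos'][:2],0]
    print('tcp',s['tcp_pos'].round(4),'dp xy',(R.from_quat(s['tool_rot']).inv().apply(dw)/.5).round(4))
E
python3 -c "
from h import *
wfit(.072,(.447,-.333),.031)"
```

```text
centre [ 0.4435 -0.3362] ell [ 0.4436 -0.3359] [0.0606 0.0614] dia 0.063 want 0.062 z med 0.0729
tcp [ 0.4503 -0.3286  0.2516] dp xy [ 0.0134 -0.0146 -0.    ]
```

```bash
python3 -m crank '[{"dp":[0.0134,-0.0146,0],"delta_rot":[0,0,0],"fingers":1},{"dp":[0,0,0.04],"delta_rot":[0,0,0],"fingers":1},{"dp":[0,0,0.04],"delta_rot":[0,0,0],"fingers":1},{"dp":[0,0,0.04],"delta_rot":[0,0,0],"fingers":1},{"dp":[0,0,0.04],"delta_rot":[0,0,0],"fingers":1},{"dp":[0,0,0.04],"delta_rot":[0,0,0],"fingers":1},{"dp":[0,0,0.03],"delta_rot":[0,0,0],"fingers":1},{"dp":[0,0,0.03],"delta_rot":[0,0,0],"fingers":1},{"dp":[0,0,0.02],"delta_rot":[0,0,0],"fingers":1},{"dp":[0,0,0],"delta_rot":[0,0,0],"fingers":1},{"dp":[0,0,0],"delta_rot":[0,0,0],"fingers":1}]'
```

```text
t: 4.17
tcp_pos: [0.4453, -0.3374, 0.1146]
tool_rot: [-0.0, 1.0, -0.0, 0.0]
force: [-0.0, 0.1, 0.5]
finger_gap: 1.001
gripper_force: 0.0
```

```bash
python3 -m crank '[{"dp":[0.003,0.002,0.009],"delta_rot":[0,0,0],"fingers":1},{"dp":[0,0,0],"delta_rot":[0,0,0],"fingers":0.4},{"dp":[0,0,0],"delta_rot":[0,0,0],"fingers":0},{"dp":[0,0,0],"delta_rot":[0,0,0],"fingers":0},{"dp":[0,0,0],"delta_rot":[0,0,0],"fingers":-0.2},{"dp":[0,0,0],"delta_rot":[0,0,0],"fingers":-0.2},{"dp":[0,0,0],"delta_rot":[0,0,0],"fingers":-0.2},{"dp":[0,0,0],"delta_rot":[0,0,0],"fingers":-0.2},{"dp":[0,0,0],"delta_rot":[0,0,0],"fingers":-0.2},{"dp":[0,0,0],"delta_rot":[0,0,0],"fingers":-0.2}]' 40
```

```text
t: 5.0
tcp_pos: [0.4437, -0.3359, 0.1103]
tool_rot: [-0.0, 1.0, -0.0, 0.0]
force: [-0.4, 1.8, 6.0]
finger_gap: 0.711
gripper_force: 43.2
```

```bash
python3 -m crank '[{"dp":[0,0,-0.01],"delta_rot":[0,0,0],"fingers":-0.3},{"dp":[0,0,-0.02],"delta_rot":[0,0,0],"fingers":-0.3},{"dp":[0,0,-0.03],"delta_rot":[0,0,0],"fingers":-0.3},{"dp":[0,0,-0.04],"delta_rot":[0,0,0],"fingers":-0.3},{"dp":[0,0,-0.04],"delta_rot":[0,0,0],"fingers":-0.3},{"dp":[0,0,-0.03],"delta_rot":[0,0,0],"fingers":-0.3},{"dp":[0,0,-0.02],"delta_rot":[0,0,0],"fingers":-0.3},{"dp":[0,0,0],"delta_rot":[0,0,0],"fingers":-0.3},{"dp":[0,0,0],"delta_rot":[0,0,0],"fingers":-0.3},{"dp":[0,0,0],"delta_rot":[0,0,0],"fingers":-0.3}]'
python3 - <<'E'
from h import *
a=snap('wrist')[1]; b=snap('scene')[1]
cv2.imwrite('pics/l1.png',cv2.cvtColor(np.vstack([cv2.resize(a[100:],(480,225)),cv2.resize(b,(480,300))]),4))
E
```

```text
t: 5.83
tcp_pos: [0.443, -0.3354, 0.2037]
tool_rot: [-0.0, 1.0, 0.001, -0.001]
force: [-0.8, 1.4, -2.4]
finger_gap: 0.705
gripper_force: 43.8
```

View pics/l1.png

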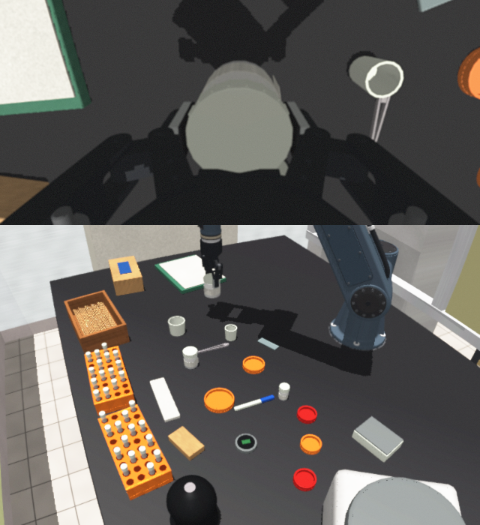

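The pot is held upright with its cap between the pads, and nothing else was disturbed. Carrying on toward the large holder.

```bash
python3 -m crank '[{"dp":[-0.02,0.03,-0.004],"delta_rot":[0,0,0],"fingers":-0.3},{"dp":[-0.036,0.053,-0.004],"delta_rot":[0,0,0],"fingers":-0.3},{"dp":[-0.036,0.053,-0.004],"delta_rot":[0,0,0],"fingers":-0.3},{"dp":[-0.036,0.053,-0.004],"delta_rot":[0,0,0],"fingers":-0.3},{"dp":[-0.036,0.053,-0.004],"delta_rot":[0,0,0],"fingers":-0.3},{"dp":[-0.036,0.053,-0.004],"delta_rot":[0,0,0],"fingers":-0.3},{"dp":[-0.036,0.053,-0.004],"delta_rot":[0,0,0],"fingers":-0.3},{"dp":[-0.036,0.053,-0.004],"delta_rot":[0,0,0],"fingers":-0.3},{"dp":[-0.036,0.053,-0.004],"delta_rot":[0,0,0],"fingers":-0.3},{"dp":[-0.036,0.053,-0.004],"delta_rot":[0,0,0],"fingers":-0.3},{"dp":[0,0,0],"delta_rot":[0,0,0],"fingers":-0.3},{"dp":[0,0,0],"delta_rot":[0,0,0],"fingers":-0.3}]'
python3 - <<'E'
from h import *
wfit(.016,(.616,.097),.044,True)
z=manip.sense()['tcp_pos']
wfit(z[2]-.0383,z[:2],.031)
snap('wrist','w2.png')
E
```

```text
t: 6.93
tcp_pos: [0.6157, -0.0805, 0.2233]
tool_rot: [-0.002, 1.0, 0.0, -0.001]
force: [-0.1, -0.6, -1.3]
finger_gap: 0.703
gripper_force: 44.0
centre [0.614  0.0927] ell [0.6148 0.0918] [0.0886 0.0938] dia 0.097 want 0.088 z med 0.0071
tcp [ 0.6157 -0.0805  0.2233] dp xy [4.000e-04 3.446e-01 1.000e-04]
centre [ 0.6077 -0.0822] ell [ 0.6114 -0.0826] [0.0557 0.0738] dia 0.0873 want 0.062 z med 0.1858
tcp [ 0.615  -0.0816  0.2232] dp xy [ 0.0072 -0.002   0.    ]
```

View pics/w2.png

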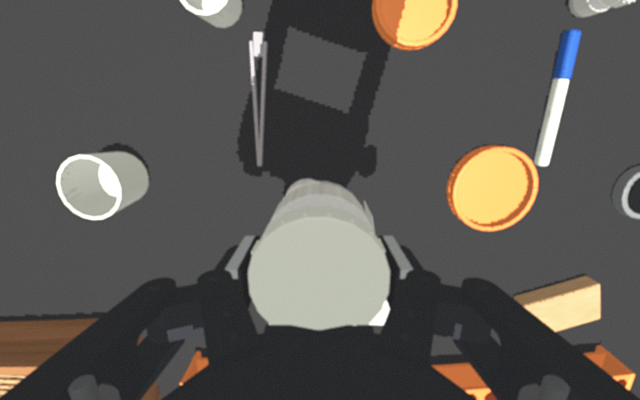

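View: the large holder is at (492,187), the wide cup at (103,187) still standing, and the pot is held level at (320,270). The holder's side wall biases the fit about 2.5 mm toward the camera, so I'll use (0.615, 0.0945).

```bash
python3 -m crank '[{"dp":[0,0.03,0],"delta_rot":[0,0,0],"fingers":-0.3},{"dp":[0,0.05,0],"delta_rot":[0,0,0],"fingers":-0.3},{"dp":[0,0.065,0],"delta_rot":[0,0,0],"fingers":-0.3},{"dp":[0,0.07,0],"delta_rot":[0,0,0],"fingers":-0.3},{"dp":[0,0.065,0],"delta_rot":[0,0,0],"fingers":-0.3},{"dp":[0,0.05,0.02],"delta_rot":[0,0,0],"fingers":-0.3},{"dp":[0,0.021,0.03],"delta_rot":[0,0,0],"fingers":-0.3},{"dp":[0,0,0.04],"delta_rot":[0,0,0],"fingers":-0.3},{"dp":[0,0,0.04],"delta_rot":[0,0,0],"fingers":-0.3},{"dp":[0,0,0.03],"delta_rot":[0,0,0],"fingers":-0.3},{"dp":[0,0,0],"delta_rot":[0,0,0],"fingers":-0.3},{"dp":[0,0,0],"delta_rot":[0,0,0],"fingers":-0.3}]'
python3 - <<'E'
from h import *
print(manip.sense()['tcp_pos'])
snap('wrist','w3.png')
E
```

```text
t: 8.08
tcp_pos: [0.6145, 0.0928, 0.1436]
tool_rot: [0.0, 1.0, 0.0, -0.001]
force: [-0.0, 0.5, -0.9]
finger_gap: 0.711
gripper_force: 44.0
[0.61452807 0.09276548 0.1436314 ]
```

View pics/w3.png

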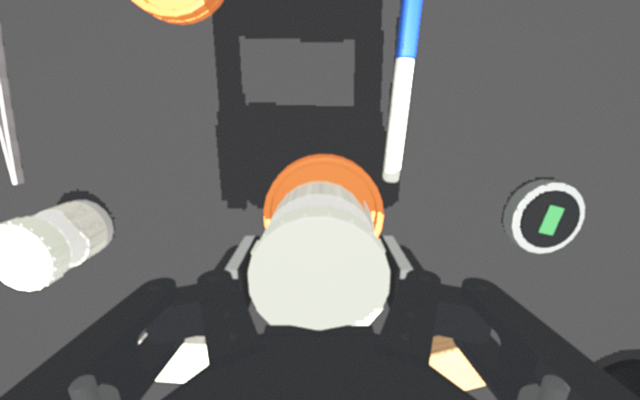

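The holder rim is visible from (264,212) to (383,212), with its top at (323,155), around the pot. Casting those points.

```bash
python3 - <<'E'
from h import *
c,p,d=snap('wrist')
print(onplane(c,[(264,212),(383,212),(323,155)],.016).round(4))
h=cv2.cvtColor(p,cv2.COLOR_RGB2HSV); m=((h[...,0]<28)&(h[...,0]>3)&(h[...,1]>120)).astype(np.uint8); m[:130]=0;m[230:]=0;m[:,:240]=0;m[:,400:]=0
k=max(cv2.findContours(m,0,1)[0],key=cv2.contourArea).reshape(-1,2)
k=np.array([min(k[k[:,1]==v,0]) for v in range(175,226)]+[max(k[k[:,1]==v,0]) for v in range(175,226)]),np.r_[175:226,175:226]
q=onplane(c,np.c_[k[0],k[1]],.016)[:,:2]
from scipy.optimize import least_squares
f=least_squares(lambda a:np.hypot(*(q-a).T)-.044,[.615,.095],loss='soft_l1',f_scale=.001);print(f.x,f.cost)
E
```

```text
[[0.6139 0.0523 0.016 ]
 [0.614  0.1392 0.016 ]
 [0.5725 0.0952 0.016 ]]
[0.61594868 0.09546752] 5.88062717742564e-06
```

```bash
python3 -m crank '[{"dp":[-0.003,0.005,0],"delta_rot":[0,0,0],"fingers":-0.3},{"dp":[0,0,0.015],"delta_rot":[0,0,0],"fingers":-0.3},{"dp":[0,0,0.015],"delta_rot":[0,0,0],"fingers":-0.3},{"dp":[0,0,0.01],"delta_rot":[0,0,0],"fingers":-0.3},{"dp":[0,0,0.006],"delta_rot":[0,0,0],"fingers":-0.3},{"dp":[0,0,0.003],"delta_rot":[0,0,0],"fingers":-0.3},{"dp":[0,0,0],"delta_rot":[0,0,0],"fingers":-0.3},{"dp":[0,0,0],"delta_rot":[0,0,0],"fingers":-0.3},{"dp":[0,0,0],"delta_rot":[0,0,0],"fingers":-0.3}]'
```

```text
t: 8.93
tcp_pos: [0.617, 0.0957, 0.1201]
tool_rot: [-0.0, 1.0, -0.0, 0.0]
force: [0.2, 0.5, -1.8]
finger_gap: 0.708
gripper_force: 44.1
```

```bash
python3 -m crank '[{"dp":[0,0,0.003],"delta_rot":[0,0,0],"fingers":-0.3},{"dp":[0,0,0.002],"delta_rot":[0,0,0],"fingers":-0.3},{"dp":[0,0,0],"delta_rot":[0,0,0],"fingers":-0.3},{"dp":[0,0,0],"delta_rot":[0,0,0],"fingers":-0.3}]'
python3 -m crank '[{"dp":[0,0,0.002],"delta_rot":[0,0,0],"fingers":-0.3},{"dp":[0,0,0],"delta_rot":[0,0,0],"fingers":-0.3},{"dp":[0,0,0],"delta_rot":[0,0,0],"fingers":-0.3}]'
```

```text
t: 9.27
tcp_pos: [0.6168, 0.0957, 0.1174]
tool_rot: [-0.0, 1.0, -0.0, -0.0]
force: [0.4, -0.3, -1.8]
finger_gap: 0.706
gripper_force: 44.1
t: 9.52
tcp_pos: [0.6169, 0.0957, 0.1164]
tool_rot: [-0.0, 1.0, -0.0, 0.0]
force: [0.4, 0.1, -0.9]
finger_gap: 0.708
gripper_force: 44.0
```

```bash
python3 -m crank '[{"dp":[0,0,0.0015],"delta_rot":[0,0,0],"fingers":-0.3},{"dp":[0,0,0],"delta_rot":[0,0,0],"fingers":-0.3},{"dp":[0,0,0],"delta_rot":[0,0,0],"fingers":0.46},{"dp":[0,0,0],"delta_rot":[0,0,0],"fingers":0.55},{"dp":[0,0,0],"delta_rot":[0,0,0],"fingers":0.7},{"dp":[0,0,0],"delta_rot":[0,0,0],"fingers":1},{"dp":[0,0,0],"delta_rot":[0,0,0],"fingers":1},{"dp":[0,0,0],"delta_rot":[0,0,0],"fingers":1},{"dp":[0,0,0],"delta_rot":[0,0,0],"fingers":1}]'
python3 -m crank '[{"dp":[0,0,-0.02],"delta_rot":[0,0,0],"fingers":1},{"dp":[0,0,-0.05],"delta_rot":[0,0,0],"fingers":1},{"dp":[0,0,-0.07],"delta_rot":[0,0,0],"fingers":1},{"dp":[0,0,-0.07],"delta_rot":[0,0,0],"fingers":1},{"dp":[0,0,-0.07],"delta_rot":[0,0,0],"fingers":1},{"dp":[0,0,0],"delta_rot":[0,0,0],"fingers":1},{"dp":[0,0,0],"delta_rot":[0,0,0],"fingers":1}]'
python3 - <<'E'
from h import *
wfit(.078,(.617,.0957),.031); snap('wrist','w4.png')
E
```

```text
t: 10.27
tcp_pos: [0.6168, 0.0956, 0.1156]
tool_rot: [-0.0, 1.0, -0.0, -0.0]
force: [-0.5, 0.2, 1.2]
finger_gap: 0.999
gripper_force: 0.0
t: 10.85
tcp_pos: [0.6182, 0.0957, 0.2594]
tool_rot: [-0.0, 1.0, -0.0, 0.004]
force: [0.3, -0.7, -0.8]
finger_gap: 0.999
gripper_force: 0.0
centre [0.617  0.0955] ell [0.6172 0.0955] [0.0603 0.0617] dia 0.0631 want 0.062 z med 0.0789
tcp [0.6182 0.0957 0.2594] dp xy [ 0.0019 -0.0004 -0.    ]
```

View pics/w4.png

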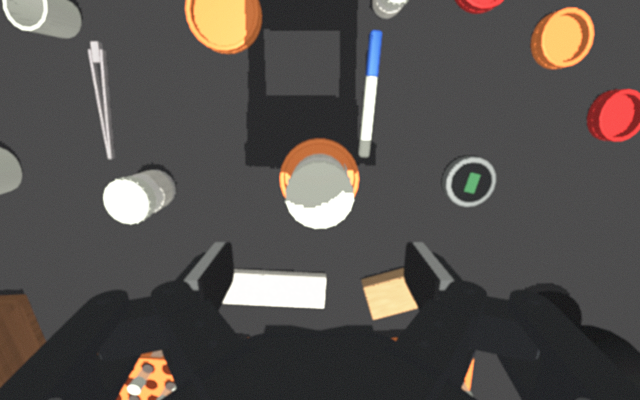

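The large pot stands level in its holder, with its cap at (320,190) and within about 1 mm of centre. Now the medium pot, at (135,198).

```bash
python3 -m crank '[{"dp":[-0.002,-0.05,0],"delta_rot":[0,0,0],"fingers":1},{"dp":[-0.002,-0.07,0],"delta_rot":[0,0,0],"fingers":1},{"dp":[-0.002,-0.07,0],"delta_rot":[0,0,0],"fingers":1},{"dp":[-0.002,-0.07,0],"delta_rot":[0,0,0],"fingers":1},{"dp":[-0.002,-0.07,0],"delta_rot":[0,0,0],"fingers":1},{"dp":[-0.006,-0.053,0],"delta_rot":[0,0,0],"fingers":1},{"dp":[0,0,0],"delta_rot":[0,0,0],"fingers":1},{"dp":[0,0,0],"delta_rot":[0,0,0],"fingers":1}]'
python3 - <<'E'
from h import *
wfit(.060,(.626,-.096),.023)
E
```

```text
t: 11.62
tcp_pos: [0.6241, -0.0973, 0.2536]
tool_rot: [0.002, 1.0, 0.001, -0.002]
force: [0.4, 0.3, -0.1]
finger_gap: 1.003
gripper_force: 0.0
centre [ 0.6279 -0.0954] ell [ 0.6278 -0.0953] [0.0452 0.0458] dia 0.0475 want 0.046 z med 0.0608
tcp [ 0.6241 -0.0973  0.2536] dp xy [-0.0075  0.0041 -0.    ]
```

```bash
python3 -m crank '[{"dp":[-0.0075,0.004,0],"delta_rot":[0,0,0],"fingers":1},{"dp":[0,0,0.05],"delta_rot":[0,0,0],"fingers":1},{"dp":[0,0,0.06],"delta_rot":[0,0,0],"fingers":1},{"dp":[0,0,0.06],"delta_rot":[0,0,0],"fingers":1},{"dp":[0,0,0.05],"delta_rot":[0,0,0],"fingers":1},{"dp":[0,0,0.04],"delta_rot":[0,0,0],"fingers":1},{"dp":[0,0,0.03],"delta_rot":[0,0,0],"fingers":1},{"dp":[0,0,0.015],"delta_rot":[0,0,0],"fingers":1},{"dp":[0,0,0],"delta_rot":[0,0,0],"fingers":1},{"dp":[0,0,0],"delta_rot":[0,0,0],"fingers":1}]'
```

```text
t: 12.5
tcp_pos: [0.6288, -0.0927, 0.1031]
tool_rot: [-0.001, 1.0, 0.0, -0.0]
force: [-1.0, -0.8, 0.1]
finger_gap: 0.996
gripper_force: 0.0
```

```bash
python3 -m crank '[{"dp":[0.002,-0.005,0.006],"delta_rot":[0,0,0],"fingers":1},{"dp":[0,0,0],"delta_rot":[0,0,0],"fingers":0.4},{"dp":[0,0,0],"delta_rot":[0,0,0],"fingers":0.2},{"dp":[0,0,0],"delta_rot":[0,0,0],"fingers":0},{"dp":[0,0,0],"delta_rot":[0,0,0],"fingers":-0.2},{"dp":[0,0,0],"delta_rot":[0,0,0],"fingers":-0.4},{"dp":[0,0,0],"delta_rot":[0,0,0],"fingers":-0.6},{"dp":[0,0,0],"delta_rot":[0,0,0],"fingers":-0.6},{"dp":[0,0,0],"delta_rot":[0,0,0],"fingers":-0.6},{"dp":[0,0,0],"delta_rot":[0,0,0],"fingers":-0.6}]' 40
python3 -m crank '[{"dp":[0,0,-0.01],"delta_rot":[0,0,0],"fingers":-0.6},{"dp":[0,0,-0.02],"delta_rot":[0,0,0],"fingers":-0.6},{"dp":[0,0,-0.03],"delta_rot":[0,0,0],"fingers":-0.6},{"dp":[0,0,-0.04],"delta_rot":[0,0,0],"fingers":-0.6},{"dp":[0,0,-0.05],"delta_rot":[0,0,0],"fingers":-0.6},{"dp":[0,0,-0.04],"delta_rot":[0,0,0],"fingers":-0.6},{"dp":[0,0,-0.02],"delta_rot":[0,0,0],"fingers":-0.6},{"dp":[0,0,-0.01],"delta_rot":[0,0,0],"fingers":-0.6},{"dp":[0,0,0],"delta_rot":[0,0,0],"fingers":-0.6},{"dp":[0,0,0],"delta_rot":[0,0,0],"fingers":-0.6}]'
python3 - <<'E'
from h import *
snap('wrist','w5.png')
E
```

```text
t: 13.33
tcp_pos: [0.6281, -0.0965, 0.1011]
tool_rot: [-0.0, 1.0, -0.0, 0.001]
force: [-1.6, 0.9, 5.8]
finger_gap: 0.522
gripper_force: 40.6
t: 14.17
tcp_pos: [0.6271, -0.0962, 0.2095]
tool_rot: [-0.0, 1.0, 0.0, -0.001]
force: [0.5, 0.1, -1.5]
finger_gap: 0.521
gripper_force: 40.9
```

View pics/w5.png

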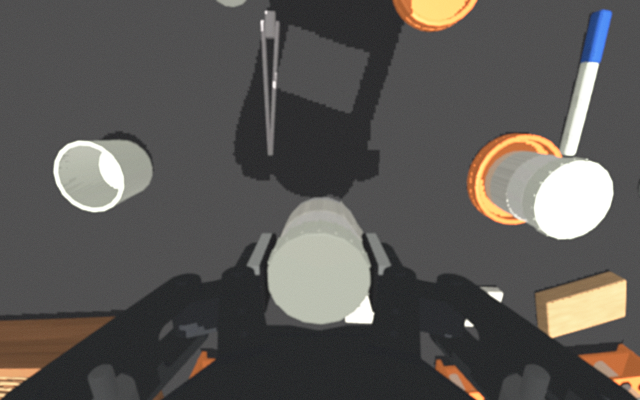

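The medium pot is held level at (320,270) and the large pot is undisturbed at right. Moving to the medium holder.

```bash
python3 -m crank '[{"dp":[0.03,0.016,0],"delta_rot":[0,0,0],"fingers":-0.6},{"dp":[0.05,0.027,0],"delta_rot":[0,0,0],"fingers":-0.6},{"dp":[0.06,0.032,0],"delta_rot":[0,0,0],"fingers":-0.6},{"dp":[0.06,0.032,0],"delta_rot":[0,0,0],"fingers":-0.6},{"dp":[0.06,0.032,0],"delta_rot":[0,0,0],"fingers":-0.6},{"dp":[0.06,0.032,0.01],"delta_rot":[0,0,0],"fingers":-0.6},{"dp":[0.04,0.023,0.02],"delta_rot":[0,0,0],"fingers":-0.6},{"dp":[0,0,0.04],"delta_rot":[0,0,0],"fingers":-0.6},{"dp":[0,0,0.03],"delta_rot":[0,0,0],"fingers":-0.6},{"dp":[0,0,0.02],"delta_rot":[0,0,0],"fingers":-0.6},{"dp":[0,0,0],"delta_rot":[0,0,0],"fingers":-0.6},{"dp":[0,0,0],"delta_rot":[0,0,0],"fingers":-0.6}]'
cat >> h.py <<'E'
def rim(xy0,rad,f=None):
    "holder centre from its outer rim: top half of orange blob seen round the held pot"
    from scipy.optimize import least_squares
    c,p,d=snap('wrist',f)
    h=cv2.cvtColor(p,cv2.COLOR_RGB2HSV); m=((h[...,0]<28)&(h[...,0]>3)&(h[...,1]>120)).astype(np.uint8)
    vv,uu=np.nonzero(m); q=onplane(c,np.c_[uu,vv],.016); n=np.hypot(*(q[:,:2]-xy0).T)<rad+.02
    u,v=uu[n],vv[n]; 
    rows=np.unique(v)[8:]; k=np.array([(u[v==r].min(),r) for r in rows]+[(u[v==r].max(),r) for r in rows])
    q=onplane(c,k,.016)[:,:2]
    a=least_squares(lambda a:np.hypot(*(q-a).T)-rad,xy0,loss='soft_l1',f_scale=.001)
    e=np.hypot(*(q-a.x).T)-rad; print('rim centre',a.x.round(4),'median|e|',np.median(abs(e)).round(4),'rows',rows.min(),rows.max(),'tcp',manip.sense()['tcp_pos'].round(4))
E
python3 -c "
from h import *
rim((.447,.001),.036,'w6.png')"
```

```text
t: 15.22
tcp_pos: [0.447, 0.0008, 0.1491]
tool_rot: [-0.0, 1.0, 0.0, -0.002]
force: [0.8, -0.6, -0.4]
finger_gap: 0.521
gripper_force: 41.0
rim centre [0.4475 0.0009] median|e| 0.0004 rows 171 236 tcp [0.4475 0.0006 0.1497]
```

View pics/w6.png

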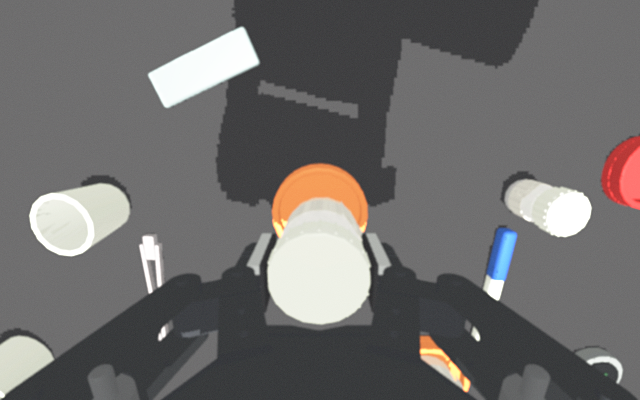

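The pot is centred over the medium holder rim at (320,205), and the measured offset is under 1 mm. Lowering.

```bash
python3 -m crank '[{"dp":[0,0,0.02],"delta_rot":[0,0,0],"fingers":-0.6},{"dp":[0,0,0.02],"delta_rot":[0,0,0],"fingers":-0.6},{"dp":[0,0,0.015],"delta_rot":[0,0,0],"fingers":-0.6},{"dp":[0,0,0.01],"delta_rot":[0,0,0],"fingers":-0.6},{"dp":[0,0,0.006],"delta_rot":[0,0,0],"fingers":-0.6},{"dp":[0,0,0.003],"delta_rot":[0,0,0],"fingers":-0.6},{"dp":[0,0,0],"delta_rot":[0,0,0],"fingers":-0.6},{"dp":[0,0,0],"delta_rot":[0,0,0],"fingers":-0.6}]'
```

```text
t: 15.93
tcp_pos: [0.4478, 0.0006, 0.1134]
tool_rot: [-0.0, 1.0, -0.0, 0.0]
force: [-0.5, -0.5, -1.7]
finger_gap: 0.522
gripper_force: 41.0
```

```bash
python3 -m crank '[{"dp":[0,0,0.005],"delta_rot":[0,0,0],"fingers":-0.6},{"dp":[0,0,0.004],"delta_rot":[0,0,0],"fingers":-0.6},{"dp":[0,0,0.003],"delta_rot":[0,0,0],"fingers":-0.6},{"dp":[0,0,0],"delta_rot":[0,0,0],"fingers":-0.6},{"dp":[0,0,0],"delta_rot":[0,0,0],"fingers":-0.6}]'
python3 -m crank '[{"dp":[0,0,0.001],"delta_rot":[0,0,0],"fingers":-0.6},{"dp":[0,0,0],"delta_rot":[0,0,0],"fingers":-0.6},{"dp":[0,0,0],"delta_rot":[0,0,0],"fingers":-0.6}]'
```

```text
t: 16.35
tcp_pos: [0.4477, 0.0006, 0.1072]
tool_rot: [-0.0, 1.0, -0.0, 0.0]
force: [-0.3, -0.7, 0.5]
finger_gap: 0.522
gripper_force: 41.0
t: 16.6
tcp_pos: [0.4477, 0.0006, 0.107]
tool_rot: [-0.0, 1.0, -0.0, 0.0]
force: [-0.9, 0.5, 4.4]
finger_gap: 0.525
gripper_force: 41.4
```

Contact. Release, rise and check, then head for the small pot (measured ≈(0.436, 0.160)).

```bash
python3 -m crank '[{"dp":[0,0,0],"delta_rot":[0,0,0],"fingers":0.1},{"dp":[0,0,0],"delta_rot":[0,0,0],"fingers":0.25},{"dp":[0,0,0],"delta_rot":[0,0,0],"fingers":0.5},{"dp":[0,0,0],"delta_rot":[0,0,0],"fingers":1},{"dp":[0,0,0],"delta_rot":[0,0,0],"fingers":1},{"dp":[0,0,0],"delta_rot":[0,0,0],"fingers":1},{"dp":[0,0,0],"delta_rot":[0,0,0],"fingers":1},{"dp":[0,0,0],"delta_rot":[0,0,0],"fingers":1}]'
python3 -m crank '[{"dp":[0,0,-0.02],"delta_rot":[0,0,0],"fingers":1},{"dp":[0,0,-0.05],"delta_rot":[0,0,0],"fingers":1},{"dp":[0,0,-0.07],"delta_rot":[0,0,0],"fingers":1},{"dp":[0,0,-0.07],"delta_rot":[0,0,0],"fingers":1},{"dp":[0,0,-0.07],"delta_rot":[0,0,0],"fingers":1},{"dp":[0,0,0],"delta_rot":[0,0,0],"fingers":1},{"dp":[0,0,0],"delta_rot":[0,0,0],"fingers":1}]'
python3 - <<'E'
from h import *
wfit(.066,(.4477,.0006),.023)
wfit(.048,(.436,.160),.015)
E
```

```text
t: 17.27
tcp_pos: [0.4476, 0.0006, 0.1066]
tool_rot: [-0.0, 1.0, 0.0, -0.0]
force: [-0.0, 0.7, -0.3]
finger_gap: 1.0
gripper_force: 0.0
t: 17.85
tcp_pos: [0.4485, 0.0005, 0.2486]
tool_rot: [-0.0, 1.0, -0.001, 0.003]
force: [-1.1, -0.8, -0.4]
finger_gap: 0.999
gripper_force: 0.0
centre [0.4476 0.0015] ell [0.4478 0.0018] [0.045  0.0461] dia 0.0479 want 0.046 z med 0.0669
tcp [0.4485 0.0005 0.2486] dp xy [ 0.0016  0.0027 -0.    ]
centre [0.4371 0.1598] ell [0.4374 0.1599] [0.0304 0.0334] dia 0.0346 want 0.03 z med 0.0486
tcp [0.4475 0.0007 0.2472] dp xy [ 2.030e-02  3.185e-01 -2.000e-04]
```

```bash
python3 -m crank '[{"dp":[0.004,0.05,0],"delta_rot":[0,0,0],"fingers":1},{"dp":[0.004,0.07,0],"delta_rot":[0,0,0],"fingers":1},{"dp":[0.004,0.07,0],"delta_rot":[0,0,0],"fingers":1},{"dp":[0.004,0.07,0],"delta_rot":[0,0,0],"fingers":1},{"dp":[0.004,0.058,0],"delta_rot":[0,0,0],"fingers":1},{"dp":[0,0,0],"delta_rot":[0,0,0],"fingers":1},{"dp":[0,0,0],"delta_rot":[0,0,0],"fingers":1}]'
python3 - <<'E'
from h import *
wfit(.048,(.437,.160),.015)
snap('wrist','w7.png')
E
```

```text
t: 18.53
tcp_pos: [0.4363, 0.1607, 0.2449]
tool_rot: [-0.002, 1.0, -0.0, -0.002]
force: [0.2, 0.3, -0.9]
finger_gap: 1.001
gripper_force: 0.0
centre [0.4374 0.1622] ell [0.4373 0.1622] [0.029  0.0306] dia 0.0317 want 0.03 z med 0.0488
tcp [0.4363 0.1607 0.2449] dp xy [-0.0019  0.0031 -0.    ]
```

View pics/w7.png

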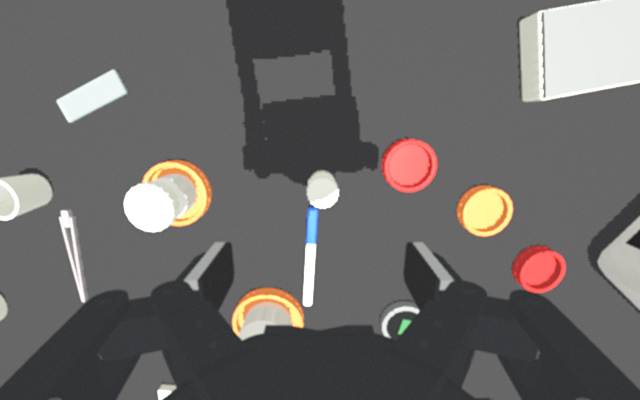

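The medium pot stands in its holder at (165,200), the small pot is at (322,190), and the small orange holder is at (485,210) between the two red dishes. Descending on the small pot.

```bash
python3 -m crank '[{"dp":[-0.002,0.003,0],"delta_rot":[0,0,0],"fingers":1},{"dp":[0,0,0.05],"delta_rot":[0,0,0],"fingers":1},{"dp":[0,0,0.06],"delta_rot":[0,0,0],"fingers":1},{"dp":[0,0,0.06],"delta_rot":[0,0,0],"fingers":1},{"dp":[0,0,0.05],"delta_rot":[0,0,0],"fingers":1},{"dp":[0,0,0.04],"delta_rot":[0,0,0],"fingers":1},{"dp":[0,0,0.03],"delta_rot":[0,0,0],"fingers":1},{"dp":[0,0,0.014],"delta_rot":[0,0,0],"fingers":1},{"dp":[0,0,0],"delta_rot":[0,0,0],"fingers":1},{"dp":[0,0,0],"delta_rot":[0,0,0],"fingers":1}]'
```

```text
t: 19.47
tcp_pos: [0.4389, 0.1604, 0.0946]
tool_rot: [0.001, 1.0, -0.0, -0.0]
force: [0.0, 0.2, 0.4]
finger_gap: 0.998
gripper_force: 0.0
```

```bash
python3 -m crank '[{"dp":[0.002,0.003,0.007],"delta_rot":[0,0,0],"fingers":1},{"dp":[0,0,0],"delta_rot":[0,0,0],"fingers":0.4},{"dp":[0,0,0],"delta_rot":[0,0,0],"fingers":0.1},{"dp":[0,0,0],"delta_rot":[0,0,0],"fingers":-0.1},{"dp":[0,0,0],"delta_rot":[0,0,0],"fingers":-0.2},{"dp":[0,0,0],"delta_rot":[0,0,0],"fingers":-0.3},{"dp":[0,0,0],"delta_rot":[0,0,0],"fingers":-0.5},{"dp":[0,0,0],"delta_rot":[0,0,0],"fingers":-0.8},{"dp":[0,0,0],"delta_rot":[0,0,0],"fingers":-0.8},{"dp":[0,0,0],"delta_rot":[0,0,0],"fingers":-0.8},{"dp":[0,0,0],"delta_rot":[0,0,0],"fingers":-0.8}]' 30
python3 -m crank '[{"dp":[0,0,-0.01],"delta_rot":[0,0,0],"fingers":-0.8},{"dp":[0,0,-0.02],"delta_rot":[0,0,0],"fingers":-0.8},{"dp":[0,0,-0.03],"delta_rot":[0,0,0],"fingers":-0.8},{"dp":[0,0,-0.04],"delta_rot":[0,0,0],"fingers":-0.8},{"dp":[0,0,-0.04],"delta_rot":[0,0,0],"fingers":-0.8},{"dp":[0,0,-0.03],"delta_rot":[0,0,0],"fingers":-0.8},{"dp":[0,0,-0.01],"delta_rot":[0,0,0],"fingers":-0.8},{"dp":[0,0,0],"delta_rot":[0,0,0],"fingers":-0.8},{"dp":[0,0,0],"delta_rot":[0,0,0],"fingers":-0.8}]'
python3 - <<'E'
from h import *
z=manip.sense()['tcp_pos']
wfit(z[2]-.043,z[:2],.015,tol=.02)
E
```

```text
t: 20.38
tcp_pos: [0.4378, 0.1628, 0.0916]
tool_rot: [-0.0, 1.0, 0.0, 0.0]
force: [0.2, 1.2, 5.7]
finger_gap: 0.338
gripper_force: 29.3
t: 21.13
tcp_pos: [0.4374, 0.1626, 0.1813]
tool_rot: [-0.0, 1.0, -0.0, 0.0]
force: [-0.4, -0.4, -0.8]
finger_gap: 0.338
gripper_force: 29.6
centre [0.4374 0.1619] ell [0.4354 0.1621] [0.0394 0.0444] dia 0.051 want 0.03 z med 0.1384
tcp [0.4374 0.1626 0.1813] dp xy [ 0.004  -0.0009 -0.    ]
```

```bash
python3 -m crank '[{"dp":[-0.005,0.03,0],"delta_rot":[0,0,0],"fingers":-0.8},{"dp":[-0.01,0.06,0],"delta_rot":[0,0,0],"fingers":-0.8},{"dp":[-0.01,0.07,0],"delta_rot":[0,0,0],"fingers":-0.8},{"dp":[-0.01,0.07,0],"delta_rot":[0,0,0],"fingers":-0.8},{"dp":[-0.01,0.07,0],"delta_rot":[0,0,0],"fingers":-0.8},{"dp":[-0.012,0.065,0],"delta_rot":[0,0,0],"fingers":-0.8},{"dp":[0,0,0.03],"delta_rot":[0,0,0],"fingers":-0.8},{"dp":[0,0,0.04],"delta_rot":[0,0,0],"fingers":-0.8},{"dp":[0,0,0.02],"delta_rot":[0,0,0],"fingers":-0.8},{"dp":[0,0,0],"delta_rot":[0,0,0],"fingers":-0.8},{"dp":[0,0,0],"delta_rot":[0,0,0],"fingers":-0.8}]'
python3 -c "
from h import *
rim((.466,.345),.028,'w8.png')"
```

```text
t: 22.1
tcp_pos: [0.4653, 0.3444, 0.1348]
tool_rot: [0.0, 1.0, -0.001, -0.002]
force: [0.3, -0.0, 1.0]
finger_gap: 0.34
gripper_force: 29.8
rim centre [0.4654 0.3462] median|e| 0.0007 rows 187 240 tcp [0.466  0.3446 0.1357]
```

View pics/w8.png

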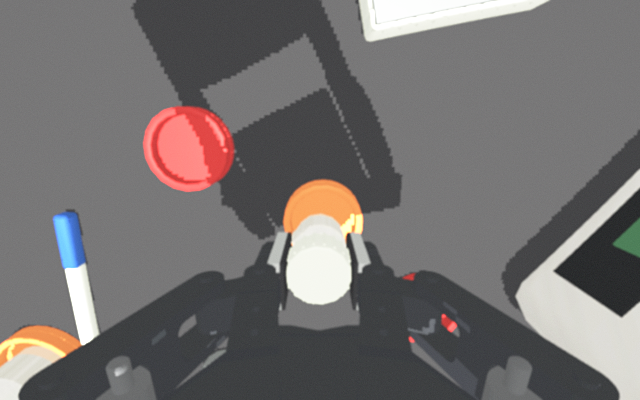

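The small pot is over the orange rim at (322,205), about 1.5 mm off in y. Correcting that and lowering.

```bash
python3 -m crank '[{"dp":[0,0.003,0.01],"delta_rot":[0,0,0],"fingers":-0.8},{"dp":[0,0,0.02],"delta_rot":[0,0,0],"fingers":-0.8},{"dp":[0,0,0.018],"delta_rot":[0,0,0],"fingers":-0.8},{"dp":[0,0,0.01],"delta_rot":[0,0,0],"fingers":-0.8},{"dp":[0,0,0.006],"delta_rot":[0,0,0],"fingers":-0.8},{"dp":[0,0,0.003],"delta_rot":[0,0,0],"fingers":-0.8},{"dp":[0,0,0],"delta_rot":[0,0,0],"fingers":-0.8},{"dp":[0,0,0],"delta_rot":[0,0,0],"fingers":-0.8}]'
```

```text
t: 22.82
tcp_pos: [0.4661, 0.3467, 0.1027]
tool_rot: [-0.0, 1.0, 0.0, 0.0]
force: [0.2, 0.3, -0.9]
finger_gap: 0.338
gripper_force: 29.8
```

```bash
python3 -m crank '[{"dp":[0,0,0.005],"delta_rot":[0,0,0],"fingers":-0.8},{"dp":[0,0,0.003],"delta_rot":[0,0,0],"fingers":-0.8},{"dp":[0,0,0.002],"delta_rot":[0,0,0],"fingers":-0.8},{"dp":[0,0,0],"delta_rot":[0,0,0],"fingers":-0.8},{"dp":[0,0,0],"delta_rot":[0,0,0],"fingers":-0.8}]'
python3 -m crank '[{"dp":[0,0,0.001],"delta_rot":[0,0,0],"fingers":-0.8},{"dp":[0,0,0],"delta_rot":[0,0,0],"fingers":-0.8},{"dp":[0,0,0],"delta_rot":[0,0,0],"fingers":-0.8}]'
```

```text
t: 23.23
tcp_pos: [0.4661, 0.3467, 0.0977]
tool_rot: [-0.0, 1.0, 0.0, 0.0]
force: [-0.3, -0.9, 0.3]
finger_gap: 0.337
gripper_force: 29.8
t: 23.48
tcp_pos: [0.4662, 0.3467, 0.0977]
tool_rot: [-0.0, 1.0, 0.0, 0.0]
force: [-1.7, -0.0, 4.8]
finger_gap: 0.334
gripper_force: 30.1
```

```bash
python3 -m crank '[{"dp":[0,0,0],"delta_rot":[0,0,0],"fingers":-0.28},{"dp":[0,0,0],"delta_rot":[0,0,0],"fingers":-0.15},{"dp":[0,0,0],"delta_rot":[0,0,0],"fingers":0.2},{"dp":[0,0,0],"delta_rot":[0,0,0],"fingers":0.6},{"dp":[0,0,0],"delta_rot":[0,0,0],"fingers":0.6},{"dp":[0,0,0],"delta_rot":[0,0,0],"fingers":0.6},{"dp":[0,0,0],"delta_rot":[0,0,0],"fingers":0.6},{"dp":[0,0,0],"delta_rot":[0,0,0],"fingers":0.6}]'
python3 -m crank '[{"dp":[0,0,-0.02],"delta_rot":[0,0,0],"fingers":0.6},{"dp":[0,0,-0.05],"delta_rot":[0,0,0],"fingers":0.6},{"dp":[0,0,-0.07],"delta_rot":[0,0,0],"fingers":0.6},{"dp":[0,0,-0.07],"delta_rot":[0,0,0],"fingers":0.6},{"dp":[0,0,-0.07],"delta_rot":[0,0,0],"fingers":0.6},{"dp":[0,0,0],"delta_rot":[0,0,0],"fingers":0.6},{"dp":[0,0,0],"delta_rot":[0,0,0],"fingers":0.6}]'
python3 - <<'E'
from h import *
wfit(.054,(.4655,.3467),.015)
a=snap('wrist')[1]; b=snap('scene')[1]
cv2.imwrite('pics/end.png',cv2.cvtColor(np.vstack([cv2.resize(a,(400,250)),cv2.resize(b,(560,350))[:,:400]]),4))
E
```

```text
t: 24.15
tcp_pos: [0.466, 0.3466, 0.0971]
tool_rot: [-0.0, 1.0, -0.0, -0.0]
force: [-0.3, 0.1, -0.2]
finger_gap: 0.801
gripper_force: 0.0
t: 24.73
tcp_pos: [0.4671, 0.3472, 0.2404]
tool_rot: [-0.0, 1.0, 0.001, 0.003]
force: [-0.7, 0.4, -0.5]
finger_gap: 0.801
gripper_force: 0.0
centre [0.4654 0.3462] ell [0.4656 0.3463] [0.0292 0.0302] dia 0.0317 want 0.03 z med 0.0548
tcp [0.4671 0.3472 0.2404] dp xy [ 0.0031 -0.0017 -0.    ]
```

View pics/end.png

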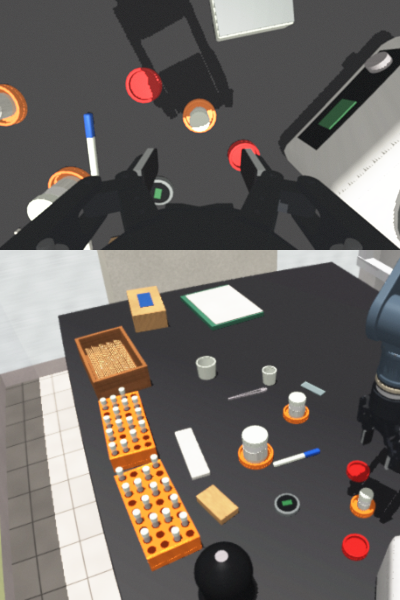

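All three pots stand upright in their own holders: (255,440), (297,403) and (365,498) in the lower view. Both cups are where they stood, and the arm is clear.

```bash
python3 -c "
from station import manip
print(manip.sign_off())"
```

```text
the job is handed in; nothing more can be done
None
```

I stood the large, medium and small pots, in that order, upright in their matching orange holders, left both cups in place, and handed the job in at about 25 s of robot time; sign-off gave no verdict.

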